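Find the rocking corner of the balance plate and press its shim down

TASK

Press down with a fingertip on the black dots at the corners of the aluminium balance plate, one after another, until you find the corner that rocks (it goes down under your finger). Then press that corner's orange shim tab down flat, and leave the other three tabs standing up. Use touch only: do not lift or shove the plate, and leave the weights on it and everything else on the bench where they are.

Things in the scene. Friction and masses are not known exactly. Their poses are not given: they have to be found in the camera images.
- base: Grey painted base sheet, 290 x 270 x 6 mm, fixed to the bench during a run. Origin: centre of its underside, on the bench; its x axis points away from the robot (yaw within 0.2 rad of the robot's x axis), y to the left.
- plate: Aluminium plate, 1.4 kg, loose and level on four feet. Slab 200 x 150 x 14 mm (x, y, z); at each corner an ear (48 mm along x, 10 mm thick) sticks out sideways to y = +/-125 mm, with a black press dot, 22 mm across, at x, y = +/-75, +/-100 mm. Origin: underside, 42 mm above the bench, midway between the dots; axes as the base's. Ear tops are 52 mm above the bench. A round spirit level stands 10 mm above the slab.
- foot_a_top (a point): Top of foot a's steel cap, under an ear; which corner changes from run to run. The ear's dot is 10 mm nearer the robot (plate's -x) and 10 mm higher. Three feet are rigid (under 1 mm give); one, looking the same, gives way: its ear starts down at 2 to 4 N on the dot, is 3 to 4 mm down from 6 N, and springs back. This point goes down with it. Shim a belongs to this foot.
- shim_a (a joint): Hinge of foot a's shim, an orange tab 75 x 28 x 6 mm pointing to the robot (plate's -x). Axis along the plate's y, 28 mm from the foot's cap towards the robot, 18 mm above the bench. 0 = flat (a stop), positive = end raised (rad); starts at 0.8 to 0.95. Stiff (0.15 N m: 4 N down at 36 mm from the hinge); stays where left. Flat, its top is 21 mm above the bench. At a rigid foot it jams at 0.25.
- shim_a_end (a point): Middle of the upper edge at the free end of shim a's tab, 75 mm from the hinge.
- foot_b_top (a point): Top of foot b's steel cap, under an ear; which corner changes from run to run. The ear's dot is 10 mm nearer the robot (plate's -x) and 10 mm higher. Three feet are rigid (under 1 mm give); one, looking the same, gives way: its ear starts down at 2 to 4 N on the dot, is 3 to 4 mm down from 6 N, and springs back. This point goes down with it. Shim b belongs to this foot.
- shim_b (a joint): Hinge of foot b's shim, an orange tab 75 x 28 x 6 mm pointing to the robot (plate's -x). Axis along the plate's y, 28 mm from the foot's cap towards the robot, 18 mm above the bench. 0 = flat (a stop), positive = end raised (rad); starts at 0.8 to 0.95. Stiff (0.15 N m: 4 N down at 36 mm from the hinge); stays where left. Flat, its top is 21 mm above the bench. At a rigid foot it jams at 0.25.
- shim_b_end (a point): Middle of the upper edge at the free end of shim b's tab, 75 mm from the hinge.
- foot_c_top (a point): Top of foot c's steel cap, under an ear; which corner changes from run to run. The ear's dot is 10 mm nearer the robot (plate's -x) and 10 mm higher. Three feet are rigid (under 1 mm give); one, looking the same, gives way: its ear starts down at 2 to 4 N on the dot, is 3 to 4 mm down from 6 N, and springs back. This point goes down with it. Shim c belongs to this foot.
- shim_c (a joint): Hinge of foot c's shim, an orange tab 75 x 28 x 6 mm pointing to the robot (plate's -x). Axis along the plate's y, 28 mm from the foot's cap towards the robot, 18 mm above the bench. 0 = flat (a stop), positive = end raised (rad); starts at 0.8 to 0.95. Stiff (0.15 N m: 4 N down at 36 mm from the hinge); stays where left. Flat, its top is 21 mm above the bench. At a rigid foot it jams at 0.25.
- shim_c_end (a point): Middle of the upper edge at the free end of shim c's tab, 75 mm from the hinge.
- foot_d_top (a point): Top of foot d's steel cap, under an ear; which corner changes from run to run. The ear's dot is 10 mm nearer the robot (plate's -x) and 10 mm higher. Three feet are rigid (under 1 mm give); one, looking the same, gives way: its ear starts down at 2 to 4 N on the dot, is 3 to 4 mm down from 6 N, and springs back. This point goes down with it. Shim d belongs to this foot.
- shim_d (a joint): Hinge of foot d's shim, an orange tab 75 x 28 x 6 mm pointing to the robot (plate's -x). Axis along the plate's y, 28 mm from the foot's cap towards the robot, 18 mm above the bench. 0 = flat (a stop), positive = end raised (rad); starts at 0.8 to 0.95. Stiff (0.15 N m: 4 N down at 36 mm from the hinge); stays where left. Flat, its top is 21 mm above the bench. At a rigid foot it jams at 0.25.
- shim_d_end (a point): Middle of the upper edge at the free end of shim d's tab, 75 mm from the hinge.
- weight_big: Steel knobbed check weight, 30 mm across, 34 mm high, 200 g, standing on the plate. Origin: centre of its underside. Leave it alone.
- weight_small: Steel knobbed check weight, 22 mm across, 26 mm high, 100 g, standing on the plate. Origin: centre of its underside. Leave it alone.
- bottle: Amber bottle, 60 mm across, 130 mm high, on the bench. Origin: centre of its underside. Leave it alone.
- jar: White jar with blue cap, 68 mm across, 80 mm high, on the bench. Origin: centre of its underside. Leave it alone.
- beaker: Glass beaker, 72 mm across, 85 mm high, on the bench. Origin: centre of its underside. Leave it alone.
- brush: Small hand brush lying on the bench. Origin: its underside. Leave it alone.
- sample_tin: Small steel tin, 60 x 45 x 30 mm, on the bench. Origin: centre of its underside. Leave it alone.

How it is judged:
By the outcome, as a careful person would: the job done as asked, in the order asked, and still so for the second after the job is handed in, with the robot touching nothing.
It also fails if it takes over 54 s, if anything falls off the work surface, if the arm or the gripper's body presses on something with over 40 N, if the wrist force passes 120 N, or if a joint passes its speed limit or range.

ROBOT

A 6-joint arm with a two-finger parallel gripper is mounted at the origin on the work surface. World frame = base frame: x ahead of the robot, y to its left, z up, the work surface at z = 0. Lengths are in m, angles in rad, forces in N, time in s.
With the tool pointing down it reaches from about 0.35 to 0.875 m from the base axis. Payload 4.2 kg.
Tool frame: the origin (TCP) lies at the very end of the fingers, on their centre line; the grasp point (between the pads) lies 19 mm behind it; z points along the fingers, y is the direction in which the jaws open and shut (so a half turn about z gives the same grasp; the last joint's range is limited). The gripper opens to 87 mm and grips with 3 to 60 N. Pads are 19 mm wide; open, the fingers measure 117 mm over their backs; the gripper's body (75 mm by 190 mm) begins 51 mm behind the grasp point.
Start: joints at [1.49, 0.385, 0.008, 0, -1.194, -0.259], TCP at [0.208, 0.589, 0.184] pointing down, gripper open.
Joint ranges: [-3.14, 3.14], [-1.21, 2.06], [-1.07, 1.41], [-3.16, 2.05], [-2.99, -0.16], [-3.1, 3.1]. Speed limits (rad/s): [2.79, 2.79, 3.14, 3.14, 3.14, 3.14].

INTERFACE

Orientations are given as a unit quaternion [w, x, y, z].
In Python, from workcell import ctrl, claw, viewer, job_done, spotter gives the robot as it stands. Calls block until the motion is done:
- ctrl.reach(position, orientation): joint-space move of the TCP to a pose.
- ctrl.move_l(position, ori=None, velocity=0.15, contact_N=None): straight line of the TCP; ori=None keeps the orientation; velocity is the mean speed in m/s. With contact_N (N) it stops when the force on the tool has changed by that much, and returns True; else False.
- ctrl.movej(angles): joint-space move.
- claw.move_gripper(opening, effort=None): finger opening in m; effort is the grip in N (None keeps the last); returns when the fingers have stopped.
- ctrl.sleep(seconds).
- ctrl.ik(position, orientation): joint angles nearest the present ones, or None.
- ctrl.get_obs(): the state.
- viewer.snapshot(name): name is "side" or "top"; returns a dict with "pixels" (420x560x3 uint8, red, green, blue), "vertical_fov" (degrees; the focal length in pixels is half the picture's height over the tangent of half this angle, whatever the lens; pixels are square), "cx", "cy" (the principal point, pixels), "T" (4x4, takes a point from camera to world coordinates). Camera axes: x right, y down, z forward; pixel columns grow to the right and rows downward; lengths in m; the calibration is good to about 2 mm. A picture is of the moment at which its call begins. There is no depth.
A pose or a line that the arm cannot do raises ctrl.Unreachable and nothing moves.
- job_done(): hands the job in, once; it reports no verdict.
Trained networks look in a picture, given as the dict that the camera call returned (one of the last four; its "shot" number tells which), for a name from the list of things; names that differ only in an ending like _2 or _b are one class to them, and where a whole thing is asked for, a point or a joint stands for the part that bears it (a point fixed in the world has none). Each returns a list of dicts, best first, with "p" (0 to 1); they miss things now and then, are a little off and sometimes report something else, mostly with a low value. They report only what shows in the picture. A call takes as long as a camera call.
- spotter.boxes_of(target, picture): "box" ([left, top, right, bottom] in pixels, round what is visible of it).
The state is a dict: "t": time; "qpos": joint angles; "joint_velocities": joint speeds; "effort": joint torques, N m; "position": TCP position; "eef_rot": TCP orientation; "wrist_force": force on the tool from outside, world axes, zero at the start; "torque": the same for the moment, N m; "gripper_width": finger opening in m.
Only numpy, scipy, OpenCV 4.12 (cv2) and the standard library are available. Lean on these libraries where they do the work, as an engineer would, in place of code of your own. Each camera call takes 0.05 s, during which the arm holds its last target.

## Working session

There is one attempt and no reset: what is moved stays moved. The work goes in short steps, each a Python script; the robot and the scene stay as the last script left them, time stands still between calls to the robot, and variables do not carry over. Pictures are saved under pics/ and viewed, and the job is handed in when it is done.

```bash
ls; mkdir -p pics; python3 - <<'E'
from workcell import ctrl, claw, viewer, spotter
import cv2, numpy as np, pickle
d={}
for n in ("side","top"):
    p=viewer.snapshot(n); d[n]=p
    cv2.imwrite(f"pics/{n}0.png",p["pixels"][:,:,::-1])
    print(n,p["vertical_fov"],p["cx"],p["cy"],np.round(p["T"],4).tolist())
pickle.dump(d,open("p0.pkl","wb"))
o=ctrl.get_obs();print(o["t"],o["eef_rot"],o["position"],o["wrist_force"])
E
```

```text
pics
side 47.560311284045504 279.2030793899325 209.3673156447595 [[0.9431, -0.1874, 0.2748, 0.3122], [-0.3325, -0.5102, 0.7932, -0.7688], [-0.0085, -0.8394, -0.5434, 0.6233], [0.0, 0.0, 0.0, 1.0]]
top 53.43156818045093 280.01233976064975 211.01022336786627 [[-0.0121, -0.9935, 0.1131, 0.4517], [-0.9995, 0.0154, 0.0287, -0.0032], [-0.0303, -0.1127, -0.9932, 0.9475], [0.0, 0.0, 0.0, 1.0]]
0.1 [ 9.60281905e-04  9.85587763e-01 -1.69162124e-01 -1.25178140e-04] [0.20808872 0.58868824 0.18286976] [ 0.07891712  0.46611631 -0.02661798]
```

View pics/side0.png

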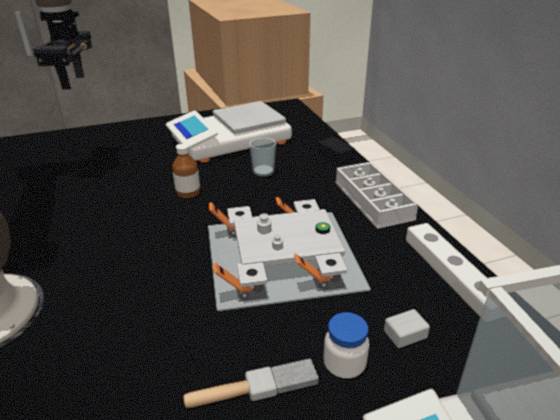

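View pics/top0.png

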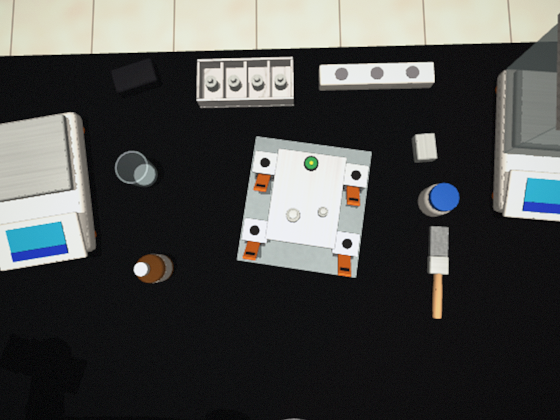

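The top view shows the dots at about (265,162), (356,175), (254,230) and (347,243). In the side view they are near (239,214), (307,206), (252,272) and (331,263). All four tabs are up. I'll triangulate these next.

```bash
cat > h.py <<'E'
import numpy as np, cv2
from scipy.optimize import least_squares
def cam(p):
    h=p["pixels"].shape[0]; f=h/2/np.tan(np.radians(p["vertical_fov"])/2)
    return f,p["cx"],p["cy"],np.array(p["T"])
def ray(p,uv):
    f,cx,cy,T=cam(p); d=T[:3,:3]@np.array([(uv[0]-cx)/f,(uv[1]-cy)/f,1]); return T[:3,3],d/np.linalg.norm(d)
def proj(p,X):
    f,cx,cy,T=cam(p); c=T[:3,:3].T@(np.asarray(X)-T[:3,3]); return np.array([cx+f*c[0]/c[2],cy+f*c[1]/c[2]])
def onz(p,uv,z):
    o,d=ray(p,uv); return o+d*(z-o[2])/d[2]
def tri(obs):
    A=[];b=[]
    for p,uv in obs:
        o,d=ray(p,uv);M=np.eye(3)-np.outer(d,d);A.append(M);b.append(M@o)
    return np.linalg.lstsq(np.vstack(A),np.hstack(b),rcond=None)[0]
def dot(p,uv,r=9,th=70):
    g=p["pixels"].max(2).astype(int);u,v=map(int,uv)
    m=(g<th).astype(np.uint8)
    s=np.zeros_like(m);s[v-r:v+r+1,u-r:u+r+1]=1
    n,l,st,c=cv2.connectedComponentsWithStats(m*s,connectivity=4)
    k=min(range(1,n),key=lambda i:np.hypot(*(c[i]-uv))-(st[i,4]>15)*20)
    return c[k],st[k,4]
E
python3 - <<'E'
from h import *
import pickle
d=pickle.load(open("p0.pkl","rb"))
T=[(265,162),(356,175),(254,230),(347,243)];S=[(239,214),(307,206),(252,272),(331,263)]
# order top: far-left, far-right, near-left, near-right ; side match
Sm=[S[1],S[3],S[0],S[2]]
for t,s in zip(T,Sm):
    a,na=dot(d["top"],t);b,nb=dot(d["side"],s,8)
    X=tri([(d["top"],a),(d["side"],b)])
    print(a.round(1),na,b.round(1),nb,X.round(4),(proj(d["top"],X)-a).round(1),(proj(d["side"],X)-b).round(1), onz(d["top"],a,.052).round(4),onz(d["side"],b,.052).round(4))
for n in("top","side"):
    im=d[n]["pixels"]; c=im[125:285,230:380] if n=="top" else im[190:310,195:375]
    cv2.imwrite(f"pics/{n}0z.png",cv2.resize(c,None,fx=4,fy=4,interpolation=cv2.INTER_CUBIC)[:600,:,::-1] if n=="side" else cv2.resize(c,None,fx=3.7,fy=3.7,interpolation=cv2.INTER_CUBIC)[:,:,::-1])
E
```

```text
[264.6 162.2] 60 [306.3 205.9] 17 [0.6615 0.055  0.0539] [-0.  0.] [ 0. -0.] [0.662  0.0551 0.052 ] [0.6626 0.0578 0.052 ]
[355.5 174.9] 61 [330.7 261.9] 36 [ 0.6301 -0.142   0.0538] [ 0.1 -0.2] [-0.3  0.1] [ 0.6299 -0.1422  0.052 ] [ 0.6316 -0.14    0.052 ]
[254.2 230. ] 63 [239.2 212.9] 18 [0.5134 0.0787 0.054 ] [ 0.  -0.1] [-0.1  0. ] [0.5134 0.0789 0.052 ] [0.5143 0.0817 0.052 ]
[346.7 243.2] 64 [251.4 272. ] 39 [ 0.4823 -0.1185  0.0536] [ 0. -0.] [-0.  0.] [ 0.4824 -0.1187  0.052 ] [ 0.4829 -0.1167  0.052 ]
```

```bash
ls pics
```

```text
side0.png
side0z.png
top0.png
top0z.png
```

View pics/side0z.png

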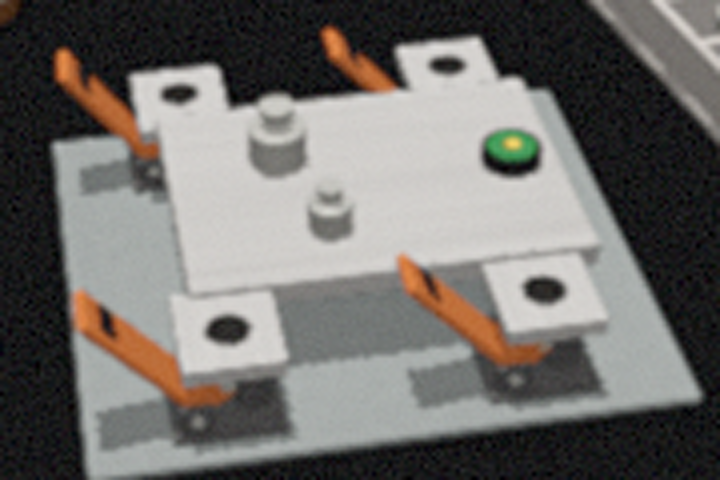

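View pics/top0z.png

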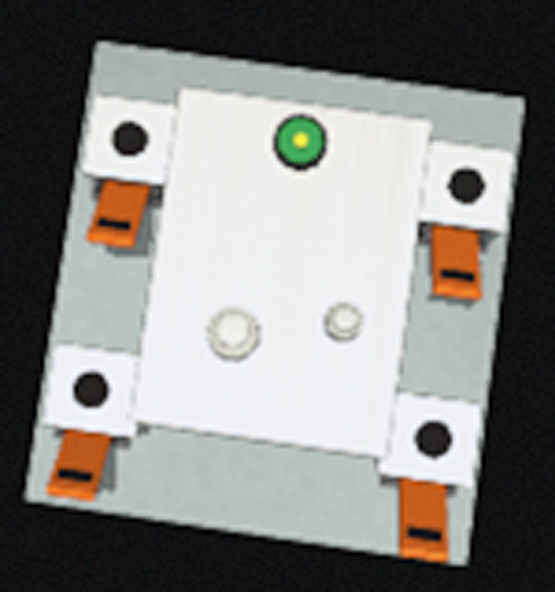

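Dot spacings come out at 150 and 200 mm, dot height is about 53 mm and plate yaw is about -0.158. The dots agree with the text, so I'll start pressing at the far-left one.

```bash
cat > r.py <<'E'
from h import *
from workcell import ctrl, claw, viewer, job_done, spotter
DOT={"FL":(.6615,.0555),"FR":(.6301,-.1415),"NL":(.5134,.0795),"NR":(.4823,-.118)}
yaw=np.arctan2(-.0237,.1481); ex=np.array([np.cos(yaw),np.sin(yaw)])
Q=[0,np.cos(yaw/2),np.sin(yaw/2),0]
def press(k):
    x,y=DOT[k]
    o=ctrl.get_obs()
    if np.hypot(o["position"][0]-x,o["position"][1]-y)>.3: ctrl.reach([x,y,.15],Q)
    else: ctrl.move_l([x,y,.11],Q,velocity=.2)
    ctrl.move_l([x,y,.065],Q,velocity=.1)
    c=ctrl.move_l([x,y,.044],velocity=.015,contact_N=1.5)
    o=ctrl.get_obs();z1=o["position"][2];f1=o["wrist_force"][2]
    c2=ctrl.move_l([x,y,z1-.007],velocity=.008,contact_N=7)
    o=ctrl.get_obs();z2=o["position"][2];f2=o["wrist_force"][2]
    ctrl.move_l([x,y,.11],velocity=.12)
    print(k,c,c2,"z1 %.4f f1 %.2f z2 %.4f f2 %.2f give %.1fmm"%(z1,f1,z2,f2,(z1-z2)*1e3),"t",round(ctrl.get_obs()["t"],2))
E
python3 - <<'E'
from r import *
print(ctrl.ik([*DOT["FL"],.15],Q))
claw.move_gripper(0.0,10)
print(ctrl.get_obs()["gripper_width"],ctrl.get_obs()["t"])
press("FL")
E
```

```text
[ 0.32681838  0.47331766  0.06305923  0.         -1.1605379   1.08529635]
0.0006012141198024464 1.625
FL False False z1 0.0441 f1 0.56 z2 0.0372 f2 -0.60 give 6.9mm t 8.43
```

```bash
python3 - <<'E'
from r import *
print(ctrl.get_obs())
for n in("side","top"):
    p=viewer.snapshot(n); print(proj(p,ctrl.get_obs()["position"]))
    cv2.imwrite(f"pics/{n}1.png",p["pixels"][:,:,::-1])
E
```

```text
{'t': 8.425, 'qpos': array([ 3.26797824e-01,  5.04659545e-01,  8.95694747e-03, -5.83572355e-04,
       -1.07658316e+00,  1.08530004e+00]), 'joint_velocities': array([-0.00140858,  0.01274057, -0.01038427,  0.00059854, -0.00087114,
       -0.00095563]), 'effort': array([ 9.28594120e-03, -4.49020171e+01,  1.82932019e+01,  4.02774900e+00,
        9.78259533e-02,  1.41584505e-04]), 'position': array([0.66078402, 0.05543059, 0.10920639]), 'eef_rot': array([ 5.83358597e-05,  9.96842196e-01, -7.94041239e-02, -7.85573693e-04]), 'wrist_force': array([0.09585379, 0.19077922, 0.28860588]), 'torque': array([ 0.03539912, -0.00134292, -0.02446745]), 'gripper_width': 0.0008039913547623712}
[306.44778803 184.45043506]
[262.71127201 156.5141927 ]
```

View pics/side1.png

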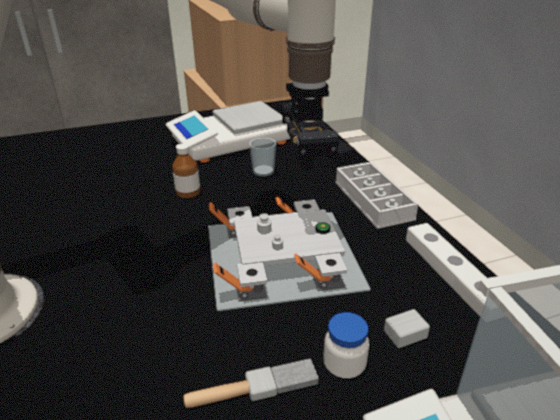

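View pics/top1.png

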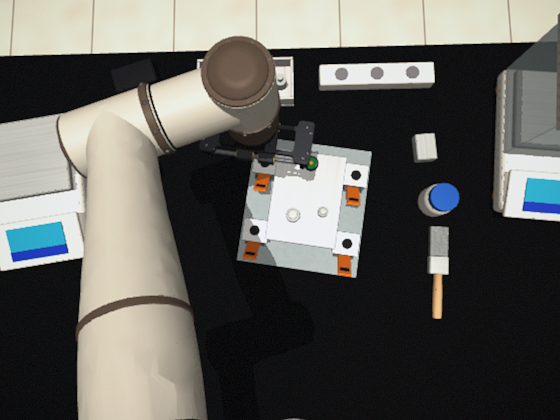

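```bash
python3 - <<'E'
import cv2
a=cv2.imread("pics/side1.png")[70:240,230:400];cv2.imwrite("pics/side1z.png",cv2.resize(a,None,fx=3.5,fy=3.5,interpolation=cv2.INTER_CUBIC))
a=cv2.imread("pics/top1.png")[90:260,190:370];cv2.imwrite("pics/top1z.png",cv2.resize(a,None,fx=3.5,fy=3.5,interpolation=cv2.INTER_CUBIC))
E
```

```text
(no output)
```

View pics/side1z.png

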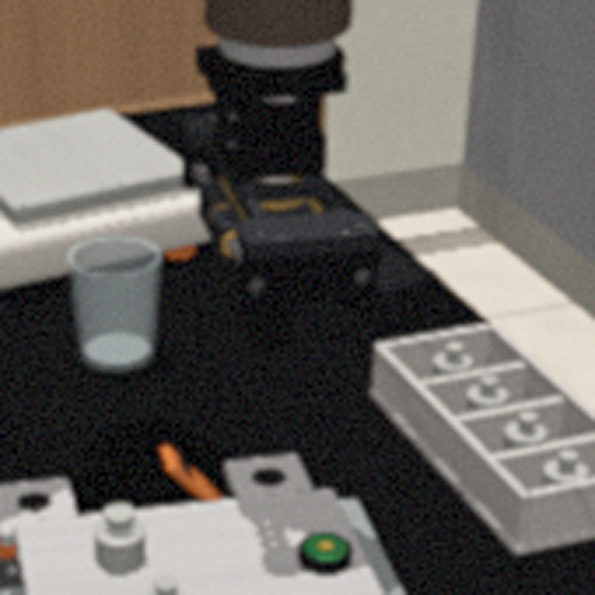

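View pics/top1z.png

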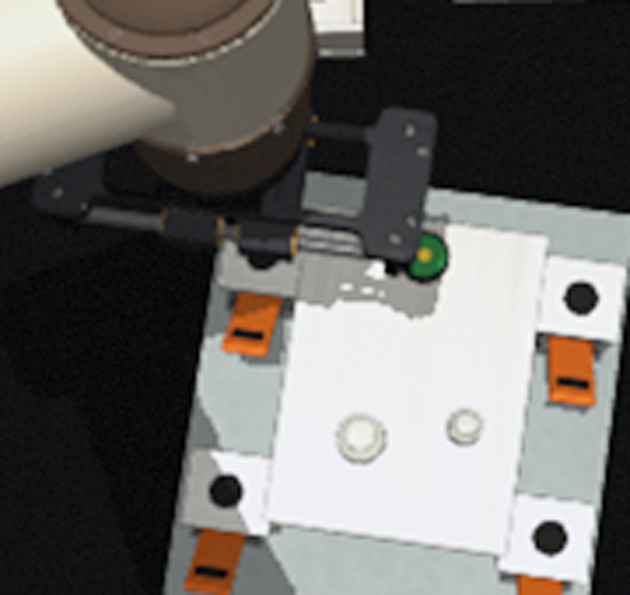

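```bash
python3 - <<'E'
import cv2,numpy as np
a=cv2.imread("pics/side1.png")[100:240,240:380].astype(float)
a=cv2.GaussianBlur(a,(3,3),.8);a=np.clip(a*5,0,255).astype(np.uint8)
b=cv2.imread("pics/side0.png")[0:110,0:140].astype(float);b=np.clip(b*3,0,255).astype(np.uint8)
a=cv2.resize(a,(420,420));b=cv2.resize(b,(380,300));c=np.zeros((420,800,3),np.uint8);c[:,:420]=a;c[:300,420:]=b
cv2.imwrite("pics/side1e.png",c)
E
```

```text
(no output)
```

View pics/side1e.png

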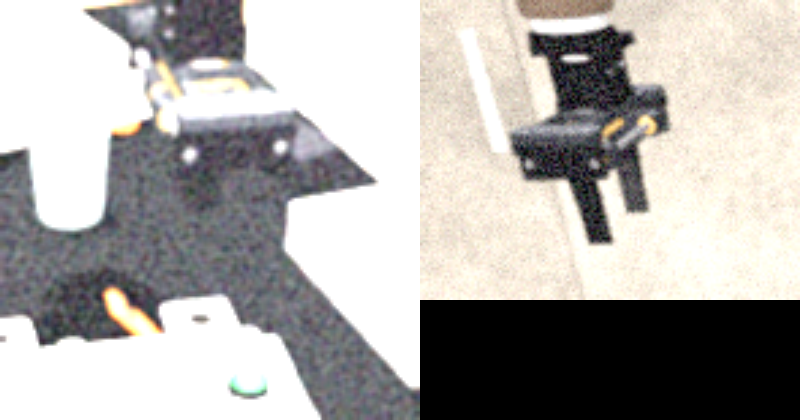

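```bash
python3 - <<'E'
from h import *
import pickle
d=pickle.load(open("p0.pkl","rb"))
for z in(.183,.203,.223): print(z,proj(d["side"],[.2081,.5887,z]),proj(d["top"],[.2081,.5887,z]))
E
```

```text
0.183 [77.1354892  97.05572574] [-35.10262631 398.99111041]
0.203 [75.35203645 89.83223957] [-44.03654357 402.82317521]
0.223 [73.53795642 82.48470431] [-53.4710298  406.86995127]
```

The fingertips appear about 40 mm higher than the reported TCP. At the start they sit near (73,83) in the side view, while the TCP projects to (77,97). That explains why I got no contact. I'll lower close to the dot and check the tip against the bright plate.

```bash
python3 - <<'E'
from r import *
x,y=DOT["FL"]
c=ctrl.move_l([x,y,.03],Q,velocity=.06,contact_N=2.5)
o=ctrl.get_obs();print(c,o["position"],o["wrist_force"],o["t"])
ims=[]
for n,(u,v) in(("side",(250,130)),("top",(210,90))):
    p=viewer.snapshot(n); print(proj(p,o["position"]))
    a=np.clip(p["pixels"][v:v+110,u:u+110,::-1].astype(float)*1.8,0,255).astype(np.uint8)
    ims.append(cv2.resize(a,(390,390),interpolation=cv2.INTER_CUBIC))
cv2.imwrite("pics/c2.png",np.hstack(ims))
E
```

```text
False [0.66185531 0.0555751  0.030538  ] [-0.02501447 -0.10284908  0.67800925] 10.0083
[306.13688742 214.48169239]
[265.0819293  164.42417747]
```

View pics/c2.png

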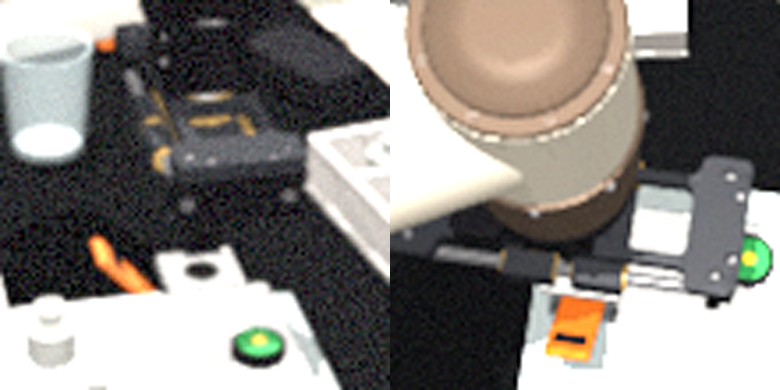

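```bash
python3 - <<'E'
from r import *
x,y=DOT["FL"]
c=ctrl.move_l([x,y,.002],Q,velocity=.02,contact_N=1.5)
o=ctrl.get_obs();print(c,o["position"],o["wrist_force"],o["torque"],o["t"])
ims=[]
for n,(u,v) in(("side",(250,130)),("top",(210,90))):
    p=viewer.snapshot(n); print(proj(p,o["position"]))
    a=np.clip(p["pixels"][v:v+110,u:u+110,::-1].astype(float)*1.8,0,255).astype(np.uint8)
    ims.append(cv2.resize(a,(390,390),interpolation=cv2.INTER_CUBIC))
cv2.imwrite("pics/c3.png",np.hstack(ims))
E
```

```text
True [0.66142458 0.05549501 0.01416423] [-0.89168866  0.9159261   3.76922442] [0.00535556 0.11292161 0.01934473] 10.95
[305.81341822 220.55428938]
[265.59052144 166.21273681]
```

View pics/c3.png

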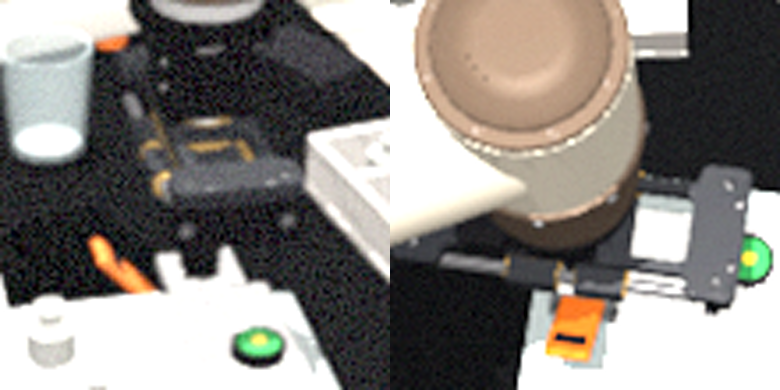

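Contact came at reported z = 0.0142, and in the side view the finger covers the dot. The reported TCP is therefore about 39 mm below the real tip. I'll correct for that and press on here.

```bash
python3 - <<'E'
from r import *
x,y=DOT["FL"]
z1=ctrl.get_obs()["position"][2]
c=ctrl.move_l([x,y,z1-.007],Q,velocity=.008,contact_N=7)
o=ctrl.get_obs();print(c,z1-o["position"][2],o["position"],o["wrist_force"],o["torque"],o["t"])
ctrl.move_l([x,y,.07],velocity=.1)
E
sed -i 's/ctrl.move_l(\[x,y,.11\],Q,velocity=.2)/ctrl.move_l([x,y,.045],Q,velocity=.2)/; s/x,y,.065\],Q,velocity=.1/x,y,.025],Q,velocity=.1/; s/x,y,.044\]/x,y,.004]/; s/x,y,.11\],velocity=.12/x,y,.045],velocity=.12/' r.py; sed -n 8,25p r.py
```

```text
True -6.031406120973054e-05 [0.66142521 0.05546056 0.01419303] [-0.76894427  0.04387604  3.97954591] [ 0.10777032  0.1639007  -0.02646563] 11.3833
    o=ctrl.get_obs()
    if np.hypot(o["position"][0]-x,o["position"][1]-y)>.3: ctrl.reach([x,y,.15],Q)
    else: ctrl.move_l([x,y,.045],Q,velocity=.2)
    ctrl.move_l([x,y,.025],Q,velocity=.1)
    c=ctrl.move_l([x,y,.004],velocity=.015,contact_N=1.5)
    o=ctrl.get_obs();z1=o["position"][2];f1=o["wrist_force"][2]
    c2=ctrl.move_l([x,y,z1-.007],velocity=.008,contact_N=7)
    o=ctrl.get_obs();z2=o["position"][2];f2=o["wrist_force"][2]
    ctrl.move_l([x,y,.045],velocity=.12)
    print(k,c,c2,"z1 %.4f f1 %.2f z2 %.4f f2 %.2f give %.1fmm"%(z1,f1,z2,f2,(z1-z2)*1e3),"t",round(ctrl.get_obs()["t"],2))
```

```bash
sed -i 's/x,y,.045\]/x,y,.062]/g' r.py; python3 - <<'E'
from r import *
x,y=DOT["FL"]; 
press("FR")
E
```

```text
FR True True z1 0.0142 f1 4.68 z2 0.0142 f2 3.64 give -0.0mm t 15.43
```

```bash
python3 - <<'E'
from r import *
press("NR")
E
```

```text
NR True True z1 0.0141 f1 3.63 z2 0.0141 f2 4.07 give -0.0mm t 18.51
```

```bash
python3 - <<'E'
from r import *
press("NL")
E
```

```text
NL True True z1 0.0128 f1 2.11 z2 0.0098 f2 4.15 give 2.9mm t 22.14
```

The near-left corner rocks: its ear went down about 3–4 mm, while the other three gave nothing. Next I'll check the tab geometry and reach before pressing that tab.

```bash
python3 - <<'E'
from r import *
import pickle
d=pickle.load(open("p0.pkl","rb"))
D=np.array(DOT["NL"])
print("end meas",onz(d["top"],(250,257),.079),"exp",D-ex*66)
P=D-ex*54
for z in(.062,.0,-.02): print(ctrl.ik([*P,z],Q))
ctrl.move_l([*P,.062],Q,velocity=.15)
c=ctrl.move_l([*P,.035],Q,velocity=.1,contact_N=3)
print(c)
c=ctrl.move_l([*P,-.021],Q,velocity=.025,contact_N=14)
o=ctrl.get_obs();print(c,o["position"],o["wrist_force"],o["t"])
E
```

```text
end meas [0.45557998 0.08538103 0.079     ] exp [-64.65740708  10.50858932]
None
None
NoneTraceback (most recent call last):
  File "<stdin>", line 8, in <module>
workcell.Unreachable: the arm cannot follow that straight line within its joint ranges
```

```bash
python3 - <<'E'
from r import *
D=np.array(DOT["NL"]); P=D-ex*.054; P[1]-=.001
print(P,[ctrl.ik([*P,z],Q) is not None for z in(.062,0,-.021)])
ctrl.move_l([*P,.062],Q,velocity=.15)
c=ctrl.move_l([*P,.045],Q,velocity=.1,contact_N=3)
print(c)
c=ctrl.move_l([*P,-.021],Q,velocity=.025,contact_N=14)
o=ctrl.get_obs();print(c,o["position"],o["wrist_force"],o["t"])
E
```

```text
[0.46007843 0.08703289] [True, True, True]
True
True [0.45946937 0.0875182  0.04069559] [-4.15872136  2.07801883  5.15439745] 23.5583
```

```bash
python3 - <<'E'
from r import *
ims=[]
for n,(u,v) in(("side",(180,150)),("top",(200,170))):
    p=viewer.snapshot(n)
    a=np.clip(p["pixels"][v:v+120,u:u+120,::-1].astype(float)*1.8,0,255).astype(np.uint8)
    ims.append(cv2.resize(a,(396,396),interpolation=cv2.INTER_CUBIC))
cv2.imwrite("pics/c4.png",np.hstack(ims))
E
```

```text
(no output)
```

View pics/c4.png

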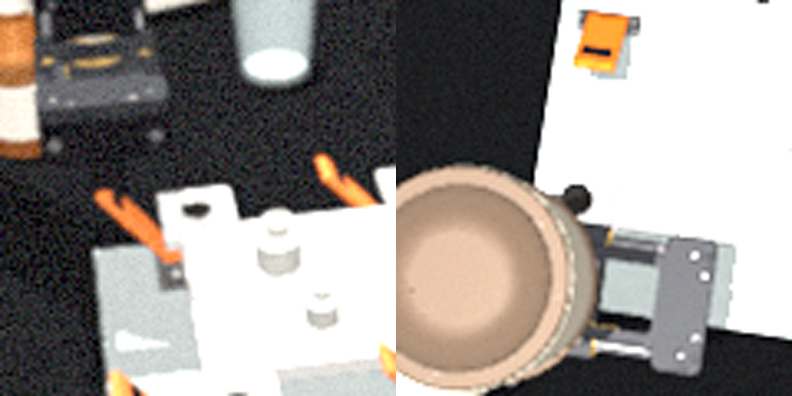

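Pushing straight down on the tab's end binds on friction, because the end has to swing outward. The tab is essentially still up. I'll retreat and push on its face instead, following the arc about the hinge.

```bash
cat > arc.py <<'E'
from r import *
H=np.array(DOT["NL"])-ex*.018; OFF=.038
def pt(th,r=.055):
    xe=-r*np.cos(th)+.003*np.sin(th); z=.018+r*np.sin(th)+.003*np.cos(th)
    p=H+ex*(xe+.0095); return [p[0],p[1]-.001,z-OFF]
E
python3 - <<'E'
from arc import *
o=ctrl.get_obs()["position"]; ctrl.move_l([o[0],o[1],.06],Q,velocity=.15)
a=pt(1.0); ctrl.move_l([a[0],a[1],.06],velocity=.15)
c=ctrl.move_l(a,velocity=.08,contact_N=8); print(c)
for th in (.8,.6,.4,.2,.08,-.03):
    c=ctrl.move_l(pt(th),velocity=.04,contact_N=18)
    o=ctrl.get_obs(); print(th,c,np.round(o["position"],4),np.round(pt(th),4),np.round(o["wrist_force"],1),round(o["t"],2))
    if c: break
E
```

```text
False
0.8 False [0.4694 0.0859 0.0218] [0.4693 0.0856 0.0215] [1.1 0.9 0.4] 25.19
0.6 False [0.461  0.0865 0.0131] [0.4619 0.0867 0.0135] [0.3 0.8 0.5] 25.62
0.4 False [0.4553 0.0873 0.0037] [0.4561 0.0877 0.0042] [-0.1 -0.2  0. ] 26.04
0.2 False [ 0.4517  0.0881 -0.0066] [ 0.4524  0.0883 -0.0061] [0.3 0.1 0.1] 26.47
0.08 False [ 0.4507  0.0883 -0.013 ] [ 0.4511  0.0885 -0.0126] [-0.1  0.2  0.2] 26.78
-0.03 True [ 0.4508  0.0886 -0.0174] [ 0.4506  0.0885 -0.0187] [-2.5  0.   9.9] 27.01
```

```bash
python3 - <<'E'
from arc import *
o=ctrl.get_obs()["position"]; ctrl.move_l([o[0],o[1],.062],Q,velocity=.15)
q=list(ctrl.get_obs()["qpos"]); 
b=[.42,.0,.2]; 
ctrl.move_l([o[0],o[1],.2],velocity=.25)
q=list(ctrl.get_obs()["qpos"]); q[0]+=.6; ctrl.movej(q)
ims=[]
for n,(u,v) in(("side",(180,170)),("top",(230,130))):
    p=viewer.snapshot(n)
    cv2.imwrite(f"pics/{n}5.png",p["pixels"][:,:,::-1])
    a=np.clip(p["pixels"][v:v+150,u:u+150,::-1].astype(float)*1.2,0,255).astype(np.uint8)
    ims.append(cv2.resize(a,(396,396),interpolation=cv2.INTER_CUBIC))
cv2.imwrite("pics/c5.png",np.hstack(ims)); print(ctrl.get_obs()["t"],ctrl.get_obs()["position"])
E
```

```text
29.5417 [0.32182713 0.32564511 0.19769406]
```

View pics/c5.png

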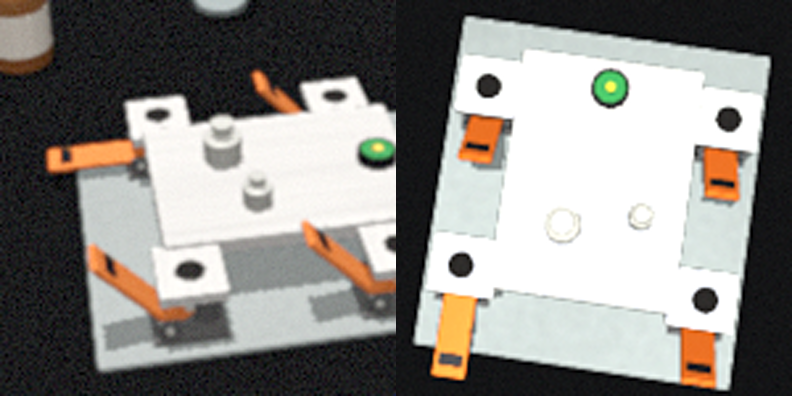

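The near-left tab now lies down, with its end near (250,272) in the top view and (198,230) in the side view. The other three still stand. I'll check its height.

```bash
python3 - <<'E'
from arc import *
d={n:viewer.snapshot(n) for n in("top","side")}
E=H-ex*.075; ey=np.array([-ex[1],ex[0]])
for n in d:
    im=cv2.resize(d[n]["pixels"][:,:,::-1],None,fx=6,fy=6,interpolation=cv2.INTER_CUBIC)
    cen=proj(d[n],[*E,.021])
    for th,col in((0,(0,255,0)),(.12,(255,0,0))):
        e=H-ex*(.075*np.cos(th)-.003*np.sin(th)); z=.018+.075*np.sin(th)+.003*np.cos(th)
        for s in(-.014,.014):
            u=proj(d[n],[*(e+ey*s),z]); cv2.circle(im,tuple(int(k*6+3) for k in u),4,col,-1)
            u2=proj(d[n],[*(H+ey*s-ex*.01),.021]); cv2.line(im,tuple(int(k*6+3) for k in u),tuple(int(k*6+3) for k in u2),col,1)
    x,y=(cen*6).astype(int); c=im[y-250:y+130,x-130:x+260]
    cv2.imwrite(f"pics/{n}6.png",c)
a=cv2.imread("pics/top6.png");b=cv2.imread("pics/side6.png");cv2.imwrite("pics/c6.png",np.hstack([a,b]))
g0=__import__("pickle").load(open("p0.pkl","rb"))
for t in [(265,162),(356,175),(254,230),(347,243)]: print(dot(g0["top"],t)[0]-dot(d["top"],t)[0])
for n in d:
    df=np.abs(g0[n]["pixels"].astype(int)-d[n]["pixels"]).max(2)
    cv2.imwrite(f"pics/{n}diff.png",np.clip(df*3,0,255).astype(np.uint8))
E
```

```text
[0. 0.]
[0. 0.]
[0.02944188 0.06477215]
[0. 0.]
```

View pics/c6.png

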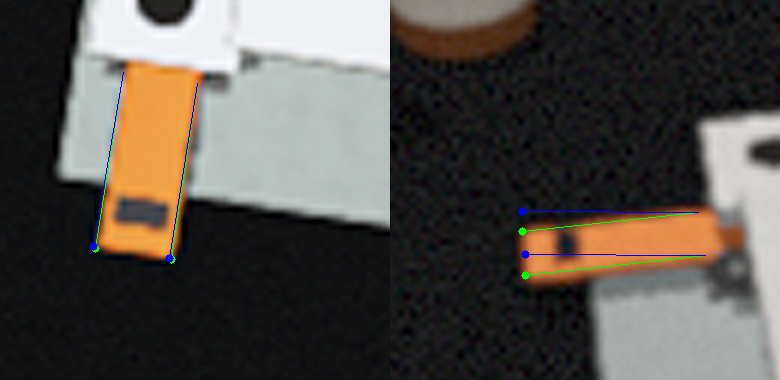

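View pics/topdiff.png

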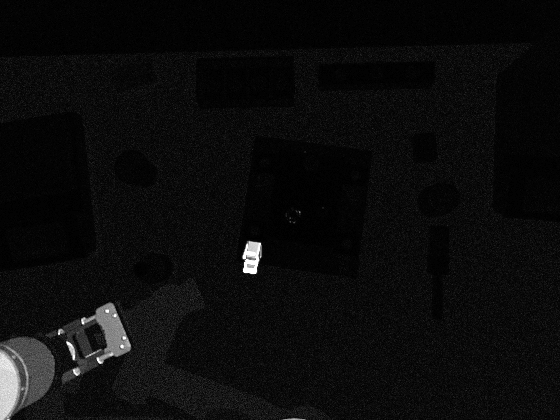

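```bash
python3 - <<'E'
from workcell import ctrl, job_done
print(ctrl.get_obs()["t"]); job_done()
E
```

```text
29.6417
the job is handed in; nothing more can be done
```

The near-left corner is the one that rocks. I pressed its orange tab down flat and handed the job in at 29.6 s of the 54 s allowed.

- **Finding the corner:** I pressed the dots in the order far-left, far-right, near-right, near-left. The first three gave 0.0 mm. The near-left ear went down about 3–4 mm.
- **Pressing the tab:** The finger stopped on the 18 N contact limit at a tip height of about 21 mm, which matches the stated flat height.
- **Last checks:** In both views the tab's slope matches the flat position, not a raised one. The other three tabs still stand up. Against the first picture the dots moved less than 0.1 pixel. In the top view nothing else changed except a faint ring at the big weight, which I took as a tiny sway from the rocking. The arm was clear of everything.

Some things did not go as expected:
- **TCP reading:** The reported TCP lies about 38 mm below the real fingertip. My first press at far-left stopped short in the air, so I corrected the offset from the contact height and pressed it again.
- **First try at the tab:** Pressing straight down on the tab's end jammed from friction at about 14 N. I backed off and pressed on the tab's face along an arc about its hinge, which worked. Forces read mid-stroke were lower than the stated stiffness suggests.

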